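# Post the bracket through the sprung trap of the returns box

## Robot

A 6-joint arm with a two-finger parallel gripper is mounted at the origin on the work surface. World frame = base frame: x ahead of the robot, y to its left, z up, the work surface at z = 0. Lengths are in m, angles in rad, forces in N, time in s.
With the tool pointing down it reaches from about 0.35 to 0.775 m from the base axis. Payload 5.5 kg.
Tool frame: the origin (TCP) lies midway between the tips of the shut fingers; the grasp point (between the pads) lies 19 mm behind it; z points along the fingers, y is the direction in which the jaws open and shut (so a half turn about z gives the same grasp; the last joint's range is limited). The gripper opens to 85 mm and grips with 20 to 120 N. Pads are 22 mm wide; open, the fingers measure 114 mm over their backs; the gripper's body (76 mm by 85 mm) begins 54 mm behind the grasp point. The pads swing forward as they close: fully open they stand 13 mm farther back than shut.
Start: joints at [-1.474, 0.313, 0.046, 1.304, 0, 1.431], TCP at [0.135, -0.559, 0.231] pointing down, gripper open.
Joint ranges: [-2.76, 2.76], [-0.86, 1.69], [-1.03, 1.26], [-2.2, 2.34], [-1.47, 1.5], [-3.14, 3.14]. Speed limits (rad/s): [2.57, 2.57, 3.14, 3.14, 3.14, 3.14].

## Interface

Orientations are given as a unit quaternion [w, x, y, z].
In Python, from workcell import env gives the robot as it stands.
- The arm moves only by the shell command python3 -m creep 'ROWS' [OPENING] [FORCE]. ROWS is JSON, a list of rows, each a list of 6 numbers: the shift along the tool's x, y, z in m, then the turn, a rotation vector about the tool's x, y, z in degrees. A call has exactly 8 rows; each row is the pose to reach, as a shift and turn from the pose commanded when the call began, along the tool's axes at that moment; what a row does not reach only later rows make up. A row lasts 1/10 s, in which the tool goes at most 50 mm and 8.59 degrees, less where a joint would pass 70% of its speed; a pose out of reach is approached as far as the arm can. A call with a gripper value outside its range is refused whole. OPENING is the finger opening in m, from 0 to 0.0854, set as the call begins (- or left out, the last holds). The fingers move at their own pace and stop on an object; FORCE is the grip in N (left out, the last holds). Time passes only in rows, so rows that repeat a pose let the fingers close, or fill a call up. It gives the time, the measured TCP pose, the force and the opening at its end, in the units of the state.
- env.get_state(): the state, without advancing time (a new reading comes with each control period).
- env.read_camera(name): name is "scene" or "side" or "wrist"; returns (picture, depth): 384x512x3 uint8, blue, green, red; 384x512 float32, m along the optical axis (not along the pixel's ray), 0 where there is no reading.
- env.camera_params(name): a dict with "fx", "fy", "cx", "cy" (pixels), "position" and "orientation" of the camera in the world. Camera axes: x right, y up, looking along -z (the intrinsics and any distortion apply to the point x, -y, -z); pixel columns grow to the right and rows downward; lengths in m; the calibration is good to about 2 mm. A picture is of the moment at which its call begins: read the wrist's pose just before it. camera_params takes no time and is no camera call; for the wrist camera it gives the pose at the moment of the call.
- env.hand_in(): hands the job in, once; it reports no verdict.
The state is a dict: "clock": time; "joint_pos": joint angles; "qvel": joint speeds; "tau": joint torques, N m; "tcp_pos": TCP position; "orientation": TCP orientation; "wrist_force": force on the tool from outside, world axes, zero at the start; "ft_torque": the same for the moment, N m; "finger_gap": finger opening in m.
Only numpy, scipy, OpenCV 4.12 (cv2) and the standard library are available. Lean on these libraries where they do the work, as an engineer would, in place of code of your own. Each camera call takes 0.05 s, during which the arm holds its last target. There are 200 camera calls.

## Task

Post the steel bracket that lies on the deck of the blue returns box into the box through the sprung trap flap in its top: slid onto the flap, it drops in once the flap is pressed down beside it and held down against its spring. Leave the bracket lying inside with the flap fully sprung shut, and leave the pipe coupling standing on the deck and the spanner, carton and canister where they are.

Things in the scene. Friction and masses are not known exactly. Their poses are not given: they have to be found in the camera images.
- hopper: Blue sheet-steel returns box fixed to the bench, hollow, 370 long (its x) x 240 wide (y) x 160 mm high, clear windows in both long sides. Origin at bench level under the flap's hinge line, midway across; x points from deck to flap, z up. On top, in order along x: deck (x -140 to 0), trap flap (2 to 120), hood (122 to 230). Lips 8 mm high run along both sides of deck and flap at y = +-118 mm.
- deck_mid (a point): Centre of the flat steel deck, on its top face: 160 mm above the bench, 70 mm before the hinge line. Level with the flap; nothing lies between deck and flap.
- hood_face (a point): Middle of the foot of the hood's upright front face, at deck height, 122 mm beyond the hinge line. The hood is closed, 25 mm higher than the deck, and stops anything slid over the flap.
- flap (a joint): Trap flap, a plain aluminium plate, full width, top 1 mm below the deck when shut. Hinged at the edge next to the deck; far edge swings down into the box. 0 = shut, level; 1.0 rad = fully down. A spring (0.43 Nm shut, 0.68 Nm down) shuts it; it carries the bracket unopened. Pressed 45 mm beyond the hinge it takes 7 to 12 N; tips 55 mm below deck there open it enough for the bracket to slide off.
- flap_edge (a point): Middle of the free far edge of the flap, on its top face; 118 mm from the hinge line.
- bracket: The thing to post: dark folded steel bracket, 100 long (its x) x 56 mm wide (y), about 250 g; base plate 4 mm thick, upstand 22 mm high across its tail (-x end, away from the flap), side flanges 18 mm high, open nose at +x. Origin at the centre of its underside. Starts flat on the left or right half of the deck, nose to the flap, up to 15 degrees askew.
- coupling: Bystander: a plain steel pipe coupling (short tube), 50 outside diameter x 42 mm high, standing on the other half of the deck. Origin at the centre of its underside. It must stay where it is.
- carton: Bystander on the bench: cardboard carton 90 x 70 x 50 mm high; origin at the centre of its underside.
- canister: Bystander on the bench: grey jar with black cap, 56 diameter x 100 mm high; origin at the centre of its underside.
- spanner: Bystander: steel spanner 180 mm long lying flat across the top of the hood; origin at the middle of its length, underside.
There are look-alikes about, which are no part of the job. Of the things shaped like the bracket, the steel one is meant.

How it is judged:
At the end, for the whole second after the job is handed in: The bracket is at rest inside the box (origin within its outline, under 120 mm above the bench), the flap is shut (under 0.06 rad), the coupling stands upright, and coupling, carton, canister and spanner are within 30 mm of where they were (z of bracket in the frame of hopper between -0.01 and 0.12 m and x of bracket in the frame of hopper between -0.14 and 0.23 m and y of bracket in the frame of hopper between -0.12 and 0.12 m and linear speed of bracket below 0.02 m/s and value of joint flap below 0.06 rad and distance of each of coupling, carton, canister, spanner from where it was at the start of the episode below 0.03 m and angle between coupling's own z axis and vertical below 0.2 rad); the robot touches nothing.
It fails at once if the coupling is moved more than 30 mm or knocked over (distance of coupling from where it was at the start of the episode above 0.03 m or angle between coupling's own z axis and vertical above 0.5 rad).
It fails at once if the carton, canister or spanner is moved more than 30 mm (distance of any of carton, canister, spanner from where it was at the start of the episode above 0.03 m).
It also fails if it takes over 42 s, if anything falls off the work surface, if the arm or the gripper's body presses on something with over 40 N, if the wrist force passes 120 N, or if a joint passes its speed limit or range.

## Working session

There is one attempt and no reset: what is moved stays moved. The work goes in short steps, Python scripts to look and compute and a shell command to move; the robot and the scene stay as the last step left them, time stands still between calls to the robot, and variables do not carry over. Pictures are saved under pics/ and viewed, about 8 in all and at most 12, crops included, and the job is handed in when it is done.

```bash
mkdir -p pics; cat > h.py <<'E'
import numpy as np, cv2
from scipy.spatial.transform import Rotation as R
from workcell import env
def q(o): return R.from_quat([o[1],o[2],o[3],o[0]])
def snap(name,fn):
    p=env.camera_params(name); im,d=env.read_camera(name)
    cv2.imwrite('pics/%s.png'%fn,im); np.savez('pics/%s.npz'%fn,d=d,**{k:p[k] for k in('fx','fy','cx','cy','position','orientation')})
    return im
def cloud(fn):
    z=np.load('pics/%s.npz'%fn); d=z['d']; v,u=np.mgrid[:d.shape[0],:d.shape[1]]
    c=np.stack([(u-z['cx'])/z['fx']*d,-(v-z['cy'])/z['fy']*d,-d],-1)
    return q(z['orientation']).apply(c.reshape(-1,3)).reshape(c.shape)+z['position'], d>0
E
python3 - <<'E'
from h import *
a=snap('scene','s0'); b=snap('side','d0')
print(env.camera_params('scene')); print(env.get_state())
cv2.imwrite('pics/v0.png',cv2.resize(np.vstack([a,b]),(800,1200))[:,:] if 0 else np.hstack([cv2.resize(a,(400,300)),cv2.resize(b,(400,300))]))
E
```

```text
{'fx': 487.6944699925535, 'fy': 487.6944699925535, 'cx': 264.4515241839936, 'cy': 188.44587055159323, 'position': array([1.11943587, 0.2503015 , 1.02754362]), 'orientation': array([0.51137435, 0.13868864, 0.22434532, 0.81788197])}
{'clock': 0.1, 'joint_pos': array([-1.47361704e+00,  3.13936163e-01,  4.51100782e-02,  1.30360006e+00,
       -1.16798880e-05,  1.43118860e+00]), 'qvel': array([ 0.00108216, -0.00200259,  0.00237092,  0.00166129, -0.00210544,
       -0.00194909]), 'tau': array([ 1.54745245e-03, -4.81726348e+01,  2.99244529e+01,  1.27762451e-02,
       -2.45660649e-04, -1.04768128e-05]), 'tcp_pos': array([ 0.13482287, -0.55851046,  0.23049901]), 'orientation': array([-8.14849735e-04,  9.92999341e-01,  1.18117081e-01,  1.14477402e-05]), 'wrist_force': array([ 0.04721014,  0.15635331, -0.17650524]), 'ft_torque': array([-0.00910843, -0.00110541,  0.04546968]), 'finger_gap': 0.08530376990110769}
```

View pics/s0.png

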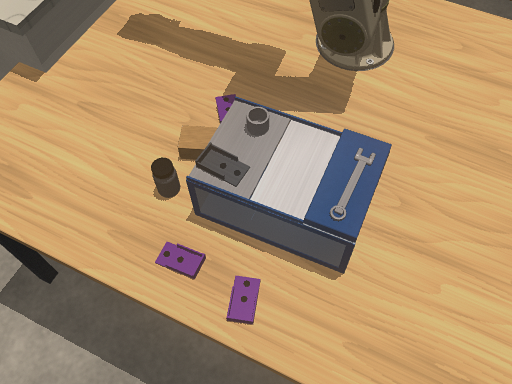

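View pics/d0.png

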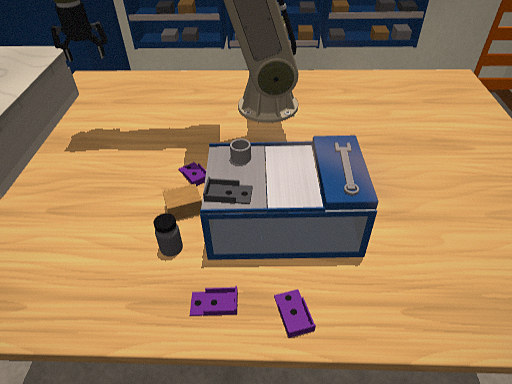

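```bash
python3 - <<'E'
from h import *
P,ok=cloud('s0'); im=cv2.imread('pics/s0.png')
hood=ok&(abs(P[...,2]-.185)<.005); deck=ok&(abs(P[...,2]-.160)<.004)
cc=lambda m:max(((l==i) for i in range(1,n)),key=lambda a:a.sum()) if (r:=cv2.connectedComponents(m.astype(np.uint8))) and (n:=r[0]) and ((l:=r[1]) is not None) else 0
def big(m):
    n,l,s,c=cv2.connectedComponentsWithStats(m.astype(np.uint8)); return l==1+np.argmax(s[1:,4])
hood=big(hood);
box=(hood|(ok&(P[...,2]>.150)&(P[...,2]<.215)))
box=big(box)
for n,m in(('hood',hood),('box',box)):
    print(n,cv2.minAreaRect(P[m][:,:2].astype(np.float32)*1000),np.median(P[m][:,2]))
flap=big(deck&(im.min(-1)>150)); print('flap',cv2.minAreaRect(P[flap][:,:2].astype(np.float32)*1000),np.median(P[flap][:,2]), flap.sum())
for u,v in((290,122),(253,187),(222,165),(258,120),(233,178),(205,160)): print(u,v,P[v,u])
cv2.imwrite('pics/c0.png',cv2.resize(im[90:240,170:400],None,fx=3.4,fy=3.4,interpolation=cv2.INTER_CUBIC))
E
```

```text
hood ((576.288818359375, 175.5100860595703), (241.6060791015625, 107.92481994628906), 2.409939765930176) 0.18354346530941246
box ((582.0302734375, 44.031341552734375), (246.42430114746094, 372.34661865234375), 2.3700966835021973) 0.16024837380262108
flap ((579.4867553710938, 60.14213943481445), (226.55844116210938, 117.4427719116211), 2.340965509414673) 0.15779946684541446 4029
290 122 [ 0.47708853 -0.00160241  0.15791611]
253 187 [ 0.66456989 -0.00066688  0.15567596]
222 165 [ 0.65023003 -0.08092489  0.16593912]
258 120 [ 0.50351176 -0.06895161  0.15800086]
233 178 [ 0.6666827  -0.04617966  0.162183  ]
205 160 [ 0.65418424 -0.1200597   0.16469879]
```

View pics/c0.png

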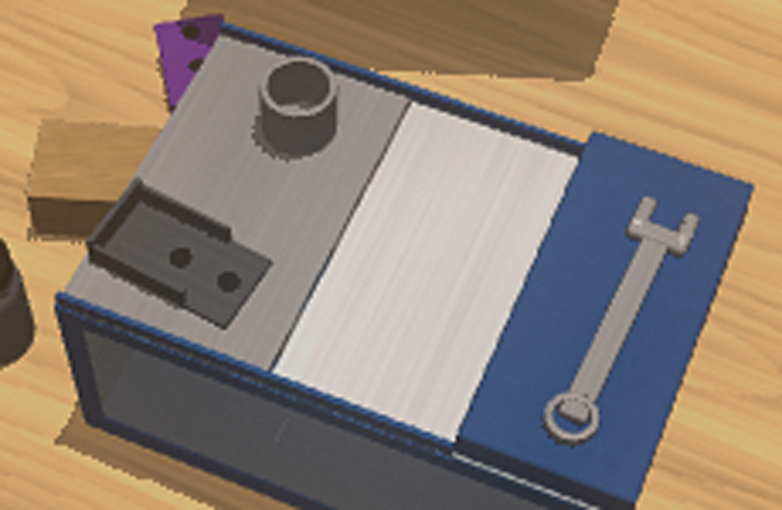

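Candidates shaped like the bracket are the dark grey one on the deck at scene (222,165) and purple ones at (226,105), (180,260) and (243,298). The crop confirms that the dark one is the steel bracket: it lies on the deck with its upstand at the far-left end and its open nose towards the flap.

```bash
cat >> h.py <<'E'
YAW=np.radians(92.37); O=np.array([.5833,-.0007,0])
H=R.from_euler('z',YAW)
def toH(p): return H.inv().apply(np.asarray(p)-O)
def toW(p): return H.apply(p)+O
E
python3 - <<'E'
from h import *
P,ok=cloud('s0'); im=cv2.imread('pics/s0.png')
Q=toH(P.reshape(-1,3)).reshape(P.shape)
in_=ok&(Q[...,0]>-.145)&(Q[...,0]<-.0)&(abs(Q[...,1])<.112)&(Q[...,2]>.15)
g=im.max(-1)
b=in_&(Q[...,1]<-.02)&(g<95); n,l,s,c=cv2.connectedComponentsWithStats(b.astype(np.uint8)); b=l==1+np.argmax(s[1:,4])
print(s); pts=Q[b]; print('br',cv2.minAreaRect(pts[:,:2].astype(np.float32)*1000), np.percentile(pts[:,2],[2,50,98]))
up=pts[pts[:,2]>.174]; print('high',len(up),cv2.minAreaRect(up[:,:2].astype(np.float32)*1000))
print(np.round(up[::max(1,len(up)//25)]*1000))
cp=Q[in_&(Q[...,1]>.0)&(Q[...,2]>.19)]; print('coup',cp.min(0),cp.max(0))
S=env.get_state(); print(toH(S['tcp_pos']), np.degrees(q(S['orientation']).as_matrix()[:2,1]))
E
```

```text
[[     0      0    512    384 195356]
 [   195    143     55     44   1251]
 [   261    175      1      1      1]]
br ((-82.30126953125, -62.99066162109375), (58.35172653198242, 101.54999542236328), 82.7702865600586) [0.15917712 0.16308837 0.17973865]
high 150 ((-97.6153793334961, -61.29430389404297), (57.059139251708984, 71.11505889892578), 83.83026123046875)
[[-128.  -32.  179.]
 [-127.  -39.  182.]
 [-129.  -41.  180.]
 [-129.  -45.  181.]
 [-109.  -32.  176.]
 [-106.  -34.  176.]
 [-104.  -34.  174.]
 [-128.  -48.  176.]
 [-126.  -51.  176.]
 [ -84.  -36.  177.]
 [ -79.  -36.  176.]
 [-134.  -67.  178.]
 [-129.  -72.  184.]
 [-133.  -74.  181.]
 [-133.  -77.  181.]
 [-130.  -79.  182.]
 [-130.  -76.  174.]
 [-131.  -83.  176.]
 [-120.  -86.  175.]
 [-111.  -85.  175.]
 [-105.  -88.  175.]
 [ -97.  -86.  174.]
 [ -89.  -88.  177.]
 [ -82.  -88.  175.]
 [ -76.  -91.  174.]]
coup [-0.08145372  0.03800616  0.19002211] [-0.03283463  0.08872247  0.20417461]
[-0.53878766  0.47116037  0.23049901] [ 13.4404661  -55.69696269]
```

```bash
python3 -m creep '[[0.02,-0.01,0,0,0,0],[0.06,-0.03,-0.005,0,0,0],[0.10,-0.05,-0.01,0,0,0],[0.14,-0.07,-0.02,0,0,0],[0.18,-0.09,-0.03,0,0,0],[0.22,-0.11,-0.03,0,0,0],[0.26,-0.13,-0.03,0,0,0],[0.30,-0.15,-0.03,0,0,0]]' 0.085 40
python3 -m creep '[[0.04,-0.02,0,0,0,2],[0.08,-0.04,0,0,0,5],[0.12,-0.06,0,0,0,8],[0.16,-0.08,0,0,0,12],[0.20,-0.10,0,0,0,15],[0.24,-0.12,0,0,0,18],[0.275,-0.138,0,0,0,18.4],[0.297,-0.147,0,0,0,18.4]]'
python3 - <<'E'
from h import *
S=env.get_state(); T=q(S['orientation']); a=snap('wrist','w0'); print(S['tcp_pos'],np.round(T.as_matrix(),3))
P,ok=cloud('w0'); print(T.inv().apply(toW([-.131,-.057,.168])-S['tcp_pos']))
for v,u in((100,256),(190,256),(300,256)): print(v,u,toH(P[v,u]))
E
```

```text
clock: 0.9
tcp_pos: [0.3924, -0.3413, 0.2611]
orientation: [-0.0, 0.993, 0.118, -0.0]
wrist_force: [1.1, -1.3, -0.2]
finger_gap: 0.085
clock: 1.7
tcp_pos: [0.6471, -0.1276, 0.2603]
orientation: [-0.0, 0.999, -0.041, -0.0]
wrist_force: [0.7, 0.1, -0.2]
finger_gap: 0.0852
[ 0.64711195 -0.12755109  0.260285  ] [[ 0.997 -0.082 -0.001]
 [-0.082 -0.997  0.001]
 [-0.001 -0.001 -1.   ]]
[-0.00121777  0.0018535   0.09228493]
100 256 [-0.13904703 -0.13644767  0.00020889]
190 256 [-0.13033927 -0.06472293  0.18237812]
300 256 [-0.11328984  0.0735553   0.16058002]
```

View pics/w0.png

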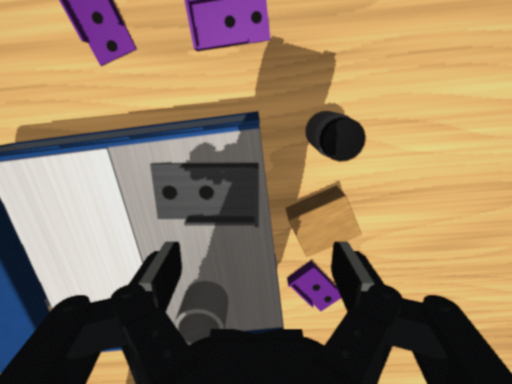

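The wrist view shows the bracket square to the tool. Its upstand is at about (258,192) between the fingers, and the coupling is clear at (200,310).

```bash
python3 -m creep '[[0,0.001,0.015,0,0,0],[0.001,0.002,0.035,0,0,0],[0.002,0.002,0.055,0,0,0],[0.002,0.002,0.072,0,0,0],[0.002,0.002,0.083,0,0,0],[0.002,0.002,0.09,0,0,0],[0.002,0.002,0.09,0,0,0],[0.002,0.002,0.09,0,0,0]]'
python3 -m creep '[[0,0,0,0,0,0],[0,0,0,0,0,0],[0,0,0,0,0,0],[0,0,0,0,0,0],[0,0,0,0,0,0],[0,0,0,0,0,0],[0,0,0,0,0,0],[0,0,0,0,0,0]]' 0 40
python3 -c "
from h import *
S=env.get_state();T=q(S['orientation']);print(toH(S['tcp_pos']))
for y in(-.057,-.045): print(T.inv().apply(toW([.0165,y,.17])-S['tcp_pos']))"
```

```text
clock: 2.55
tcp_pos: [0.6476, -0.1326, 0.1719]
orientation: [0.0, 0.999, -0.042, 0.0]
wrist_force: [-0.2, 0.8, 0.3]
finger_gap: 0.085
clock: 3.35
tcp_pos: [0.6475, -0.1323, 0.1715]
orientation: [-0.0, 0.999, -0.042, 0.0]
wrist_force: [-0.2, 0.8, 1.5]
finger_gap: 0.0023
[-0.13411598 -0.05868148  0.17148399]
[-0.02053579 -0.14921891  0.00148375]
[-0.03244127 -0.14771572  0.00147989]
```

Gap is 2.3 mm, so the thin upstand is held. Sliding it towards the flap.

```bash
python3 -m creep '[[-0.001,-0.005,0,0,0,0],[-0.002,-0.015,0,0,0,-1],[-0.004,-0.027,0,0,0,-2],[-0.006,-0.039,0,0,0,-3],[-0.008,-0.051,0,0,0,-4],[-0.009,-0.063,0,0,0,-5],[-0.010,-0.073,0,0,0,-6],[-0.011,-0.08,0,0,0,-7.2]]'
python3 - <<'E'
from h import *
S=env.get_state();T=q(S['orientation']);print(toH(S['tcp_pos']))
print(T.inv().apply(toW([.0165,-.057,.17])-S['tcp_pos']), (H.inv()*T).as_matrix()[:2,1])
snap('side','d1'); 
E
```

```text
clock: 4.15
tcp_pos: [0.6432, -0.0506, 0.1715]
orientation: [0.0, 1.0, 0.022, 0.0]
wrist_force: [-0.4, -3.5, 2.6]
finger_gap: 0.0026
[-0.05232184 -0.05783309  0.17148012]
[-0.00066558 -0.0688242   0.00145464] [-0.99999695 -0.0024413 ]
```

View pics/d1.png

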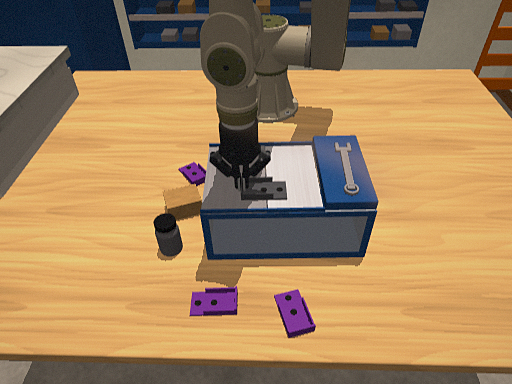

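The side view shows the bracket at (265,188), held at its tail, square and half onto the flap. I'll slide it another 66 mm and release.

```bash
python3 -m creep '[[0,-0.01,0,0,0,0],[0,-0.022,0,0,0,0],[0,-0.034,0,0,0,0],[0,-0.046,0,0,0,0],[0,-0.056,0,0,0,0],[0,-0.062,0,0,0,0],[0,-0.066,0,0,0,0],[0,-0.066,0,0,0,0]]'
python3 -m creep '[[0,0,0,0,0,0],[0,0,0,0,0,0],[0,0,0,0,0,0],[0,0,-0.003,0,0,0],[0,0,-0.015,0,0,0],[0,0,-0.035,0,0,0],[0,0,-0.055,0,0,0],[0,0,-0.055,0,0,0]]' 0.03
python3 - <<'E'
from h import *
S=env.get_state();T=q(S['orientation']);print(toH(S['tcp_pos']))
print(T.inv().apply(toW([.045,.045,.2])-S['tcp_pos']))
a=snap('scene','s1'); b=snap('side','d1b')
cv2.imwrite('pics/c1.png',np.hstack([cv2.resize(a[90:240,170:400],(420,274)),cv2.resize(b[120:220,190:390],(380,190)).copy() if 0 else cv2.resize(b[110:270,180:390],(360,274))]))
P,ok=cloud('s1');Q=toH(P.reshape(-1,3)).reshape(P.shape)
m=ok&(Q[...,0]>-.02)&(Q[...,0]<.122)&(abs(Q[...,1])<.112)&(a.max(-1)<95)&(Q[...,2]>.15)&(Q[...,2]<.187)
n,l,s,c=cv2.connectedComponentsWithStats(m.astype(np.uint8)); b=l==1+np.argmax(s[1:,4])
print(cv2.minAreaRect(Q[b][:,:2].astype(np.float32)*1000),Q[b].min(0),Q[b].max(0))
E
```

```text
clock: 5.0
tcp_pos: [0.6398, 0.0157, 0.1705]
orientation: [-0.001, 1.0, 0.021, -0.001]
wrist_force: [0.1, 0.7, -0.6]
finger_gap: 0.0027
clock: 5.8
tcp_pos: [0.6423, 0.0139, 0.2307]
orientation: [0.0, 1.0, 0.021, 0.003]
wrist_force: [0.1, -0.2, 0.4]
finger_gap: 0.03
[ 0.01217358 -0.05952457  0.23067786]
[-0.10473312 -0.03283235  0.02995163]
((61.179080963134766, -50.1848258972168), (100.28443145751953, 67.50664520263672), 0.12770792841911316) [ 0.01105155 -0.08403846  0.15553846] [ 0.11137345 -0.01652061  0.18265981]
```

View pics/c1.png

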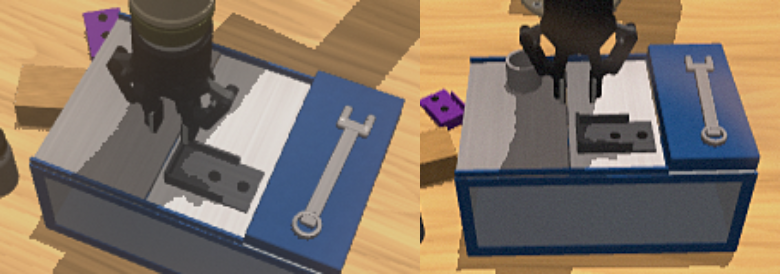

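The bracket lies wholly on the flap: scene crop (215,175), tail 11 mm past the hinge, nose about 10 mm short of the hood. Next I close the fingers, move to y ≈ +40 mm beside it, and press.

```bash
python3 -m creep '[[-0.005,-0.002,-0.01,0,0,0],[-0.02,-0.008,-0.01,0,0,0],[-0.04,-0.015,-0.01,0,0,0],[-0.06,-0.022,-0.01,0,0,0],[-0.08,-0.03,-0.01,0,0,0],[-0.092,-0.033,-0.01,0,0,0],[-0.1,-0.033,-0.005,0,0,0],[-0.1,-0.033,0,0,0,0]]' 0
python3 -m creep '[[0,0,0,0,0,0],[0,0,0.01,0,0,0],[0,0,0.022,0,0,0],[0,0,0.034,0,0,0],[0,0,0.046,0,0,0],[0,0,0.056,0,0,0],[0,0,0.065,0,0,0],[0,0,0.068,0,0,0]]'
python3 -c "
from h import *
S=env.get_state();print(toH(S['tcp_pos']),q(S['orientation']).as_matrix()[:,2])"
```

```text
clock: 6.7
tcp_pos: [0.5376, 0.0434, 0.2263]
orientation: [0.0, 1.0, 0.021, -0.0]
wrist_force: [1.1, -0.7, 0.6]
finger_gap: -0.0
clock: 7.5
tcp_pos: [0.5388, 0.043, 0.1574]
orientation: [0.0, 1.0, 0.021, -0.0]
wrist_force: [-2.0, -0.3, 5.4]
finger_gap: 0.0001
[0.0454876  0.04264564 0.15740007] [-9.56634849e-04 -1.91319261e-04 -9.99999524e-01]
```

Touching the flap with 5 N. Pressing to 55–57 mm below the deck and holding.

```bash
python3 -m creep '[[0,0,0.008,0,0,0],[0,0,0.016,0,0,0],[0,0,0.024,0,0,0],[0,0,0.032,0,0,0],[0,0,0.04,0,0,0],[0,0,0.047,0,0,0],[0,0,0.052,0,0,0],[0,0,0.055,0,0,0]]'
python3 -m creep '[[0,0,0,0,0,0],[0,0,0,0,0,0],[0,0,0,0,0,0],[0,0,0,0,0,0],[0,0,0,0,0,0],[0,0,0,0,0,0],[0,0,0,0,0,0],[0,0,0,0,0,0]]'
python3 - <<'E'
from h import *
S=env.get_state();print(toH(S['tcp_pos']))
a=snap('scene','s2'); b=snap('side','d2')
cv2.imwrite('pics/c2.png',np.hstack([cv2.resize(a[90:260,170:400],(420,310)),cv2.resize(b[110:270,180:390],(380,290)).copy() if 0 else cv2.resize(b[110:270,180:390],(380,310))]))
E
```

```text
clock: 8.3
tcp_pos: [0.5413, 0.0436, 0.1053]
orientation: [-0.001, 1.0, 0.021, 0.003]
wrist_force: [-1.2, 3.2, 9.9]
finger_gap: 0.0001
clock: 9.1
tcp_pos: [0.5412, 0.044, 0.1052]
orientation: [-0.001, 1.0, 0.021, 0.002]
wrist_force: [0.3, 4.2, 8.8]
finger_gap: 0.0
[0.046444   0.04024408 0.10519894]
```

View pics/c2.png

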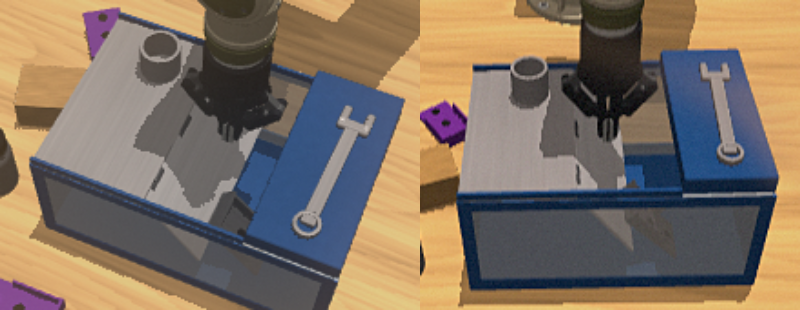

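The deck is clear and the bracket has slid off the flap. In the side window at (650,230) it looks tilted and may be leaning against the flap. I'll look closer after a short wait.

```bash
python3 -m creep '[[0,0,0.001,0,0,0],[0,0,0.002,0,0,0],[0,0,0.003,0,0,0],[0,0,0.004,0,0,0],[0,0,0.004,0,0,0],[0,0,0.004,0,0,0],[0,0,0.004,0,0,0],[0,0,0.004,0,0,0]]'
python3 - <<'E'
from h import *
b=snap('side','d3');a=snap('scene','s3')
e=lambda x:np.clip((x/255.)**.6*255,0,255).astype(np.uint8)
cv2.imwrite('pics/c3.png',np.hstack([cv2.resize(e(b[180:265,270:380]),(400,310),interpolation=cv2.INTER_CUBIC),cv2.resize(e(a[160:275,260:400]),(400,310),interpolation=cv2.INTER_CUBIC)]))
E
```

```text
clock: 10.0
tcp_pos: [0.5413, 0.0438, 0.1015]
orientation: [-0.001, 1.0, 0.021, 0.003]
wrist_force: [-0.1, 3.3, 9.1]
finger_gap: -0.0003
```

View pics/c3.png

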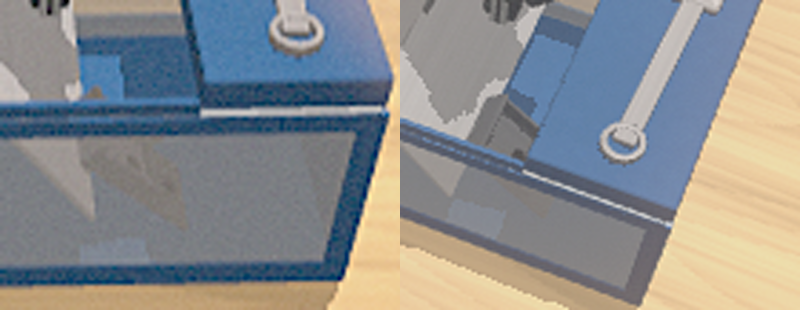

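```bash
python3 - <<'E'
from h import *
a=cv2.imread('pics/s3.png');P,ok=cloud('s3');Q=toH(P.reshape(-1,3)).reshape(P.shape)
for n,rr,cs in(('s3',range(192,222,4),range(284,312,3)),):
  for v in rr: print(v,' '.join('(%d %d %d|%d)'%(*np.round(Q[v,u]*1000),a[v,u].max()) for u in cs))
b=cv2.imread('pics/d3.png');P,ok=cloud('d3');Q=toH(P.reshape(-1,3)).reshape(P.shape)
for v in range(202,250,6): print(v,' '.join('(%d %d %d|%d)'%(*np.round(Q[v,u]*1000),b[v,u].max()) for u in range(285,330,5)))
E
```

```text
192 (48 -31 90|107) (52 -23 81|103) (57 -17 75|159) (62 -9 65|158) (67 -4 61|133) (64 33 0|135) (71 37 0|131) (78 36 6|132) (84 40 4|132) (91 44 3|133)
196 (50 -35 81|104) (55 -31 78|164) (60 -24 70|101) (68 -27 82|71) (75 -26 84|79) (68 23 1|83) (74 27 -1|84) (82 28 2|77) (89 29 5|134) (95 34 2|135)
200 (53 -43 77|104) (59 -38 75|163) (65 -36 75|71) (73 -38 84|72) (76 -26 67|47) (83 -26 71|48) (79 14 3|84) (86 17 4|83) (92 20 3|133) (99 21 5|135)
204 (56 -50 74|156) (62 -46 71|73) (70 -49 82|73) (77 -49 87|78) (79 -31 59|77) (84 -25 52|52) (91 -25 56|48) (98 -24 60|79) (97 8 7|137) (125 -86 185|128)
208 (60 -58 70|136) (67 -59 78|72) (74 -60 85|73) (76 -44 59|77) (82 -39 55|75) (87 -34 50|75) (93 -27 43|55) (99 -26 47|48) (122 -95 180|64) (128 -95 184|128)
212 (64 -68 73|85) (72 -72 85|73) (75 -58 64|58) (80 -52 57|79) (85 -47 53|77) (91 -42 47|77) (96 -36 42|76) (102 -31 37|77) (126 -106 185|134) (132 -105 188|130)
216 (82 -120 159|61) (89 -120 165|57) (95 -119 167|137) (100 -116 166|120) (89 -56 52|76) (94 -49 43|67) (100 -45 40|43) (124 -116 184|119) (129 -113 183|132) (135 -111 
[... 741 characters left out ...]
21 132|91) (94 -121 131|80) (105 -121 131|85) (116 -122 132|86) (127 -120 129|83)
226 (41 -122 115|117) (52 -121 114|117) (63 -120 112|79) (74 -120 112|79) (-15 -684 741|81) (96 -120 111|79) (107 -121 112|87) (118 -119 109|85) (129 -120 110|83)
232 (42 -121 94|86) (53 -122 94|117) (64 -119 92|99) (75 -120 92|88) (86 -121 93|80) (98 -120 91|77) (109 -119 90|79) (120 -121 92|87) (131 -120 90|82)
238 (43 -121 74|87) (54 -121 73|83) (65 -120 72|115) (77 -120 71|87) (88 -120 71|86) (99 -120 71|90) (111 -120 71|82) (122 -120 70|83) (133 -119 69|83)
244 (43 -121 52|87) (55 -120 50|82) (66 -121 51|86) (78 -122 52|83) (89 -120 50|85) (101 -119 49|82) (113 -119 48|86) (124 -121 50|85) (136 -119 48|89)
```

The depth readings show the bracket leaning at 45°, with its nose on the box floor and its tail resting on the flap's free edge. I'll press 6 mm deeper, which draws the edge back from under the tail.

```bash
python3 -m creep '[[0,0,0.002,0,0,0],[0,0,0.004,0,0,0],[0,0,0.006,0,0,0],[0,0,0.006,0,0,0],[0,0,0.006,0,0,0],[0,0,0.006,0,0,0],[0,0,0.006,0,0,0],[0,0,0.006,0,0,0]]'
python3 - <<'E'
from h import *
a=snap('scene','s4');P,ok=cloud('s4');Q=toH(P.reshape(-1,3)).reshape(P.shape)
for v in range(196,220,4): print(v,' '.join('(%d %d %d|%d)'%(*np.round(Q[v,u]*1000),a[v,u].max()) for u in range(284,309,3)))
E
```

```text
clock: 10.9
tcp_pos: [0.5417, 0.0446, 0.0963]
orientation: [-0.001, 1.0, 0.021, 0.003]
wrist_force: [-0.5, 6.6, 13.6]
finger_gap: -0.0
196 (50 -34 79|102) (55 -29 76|106) (61 -25 72|75) (68 -27 81|69) (75 -26 84|81) (69 21 4|83) (75 24 5|85) (82 28 2|79) (88 31 3|136)
200 (52 -41 74|104) (58 -35 69|120) (66 -38 79|70) (72 -37 83|81) (76 -27 69|46) (82 -24 68|63) (79 15 2|87) (85 19 0|85) (93 19 4|139)
204 (55 -47 68|106) (62 -46 72|69) (70 -50 84|72) (72 -34 58|53) (78 -30 56|81) (84 -25 53|47) (90 -24 54|47) (97 -23 58|84) (96 10 3|137)
208 (60 -58 70|66) (67 -59 79|71) (74 -59 84|80) (76 -43 57|79) (81 -37 50|78) (87 -32 46|76) (93 -28 45|80) (99 -25 44|46) (123 -95 181|71)
212 (65 -71 78|87) (72 -71 84|80) (74 -55 58|79) (80 -52 56|77) (85 -46 49|79) (90 -41 45|78) (96 -37 42|76) (102 -30 34|79) (126 -105 183|135)
216 (82 -120 159|60) (89 -120 165|57) (95 -119 168|138) (100 -117 168|122) (88 -52 44|78) (93 -47 39|38) (99 -43 36|59) (124 -114 181|119) (129 -113 183|133)
```

```bash
python3 -m creep '[[0,0,-0.005,0,0,0],[0,0,-0.01,0,0,0],[0,0,-0.015,0,0,0],[0,0,-0.02,0,0,0],[0,0,-0.025,0,0,0],[0,0,-0.03,0,0,0],[0,0,-0.035,0,0,0],[0,0,-0.035,0,0,0]]'
python3 - <<'E'
from h import *
a=snap('scene','s5');b=snap('side','d5')
e=lambda x:np.clip((x/255.)**.6*255,0,255).astype(np.uint8)
cv2.imwrite('pics/c5.png',np.hstack([cv2.resize(e(b[180:265,230:380]),(440,310),interpolation=cv2.INTER_CUBIC),cv2.resize(e(a[150:275,260:400]),(360,310),interpolation=cv2.INTER_CUBIC)]))
E
```

```text
clock: 11.75
tcp_pos: [0.5394, 0.0452, 0.1296]
orientation: [-0.002, 1.0, 0.021, 0.001]
wrist_force: [-2.0, 6.3, 5.2]
finger_gap: -0.0001
```

View pics/c5.png

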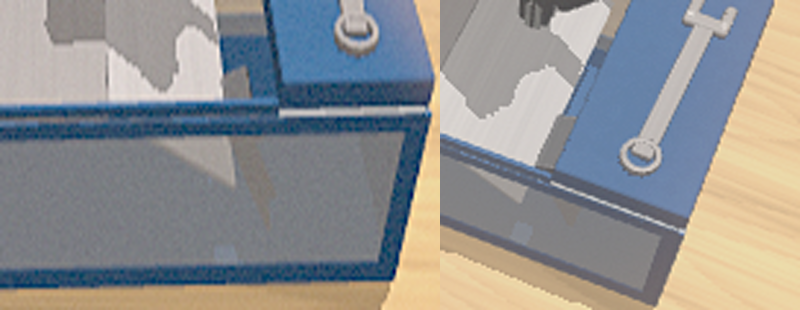

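The bracket is being tipped upright by the flap edge: in the side crop it stands steep at (250,170), about 95 mm high, and the edge is near its top. It can no longer jam at the flap's shut height, so I keep raising.

```bash
python3 -m creep '[[0,0,-0.006,0,0,0],[0,0,-0.012,0,0,0],[0,0,-0.018,0,0,0],[0,0,-0.024,0,0,0],[0,0,-0.03,0,0,0],[0,0,-0.045,0,0,0],[0,0,-0.07,0,0,0],[0,0,-0.1,0,0,0]]'
python3 -m creep '[[0,0,0,0,0,0],[0.03,0.03,0,0,0,0],[0.03,0.07,-0.01,0,0,0],[0,0.12,-0.01,0,0,0],[-0.03,0.16,-0.01,0,0,0],[-0.05,0.2,-0.01,0,0,0],[-0.06,0.24,-0.01,0,0,0],[-0.06,0.28,-0.01,0,0,0]]'
python3 - <<'E'
from h import *
a=snap('scene','s6');b=snap('side','d6')
e=lambda x:np.clip((x/255.)**.6*255,0,255).astype(np.uint8)
cv2.imwrite('pics/c6.png',np.hstack([cv2.resize(e(b[120:265,190:385]),(440,327),interpolation=cv2.INTER_CUBIC),cv2.resize(e(a[90:280,170:400]),(360,327),interpolation=cv2.INTER_CUBIC)]))
P,ok=cloud('s6');Q=toH(P.reshape(-1,3)).reshape(P.shape)
m=ok&(Q[...,0]>.01)&(Q[...,0]<.116)&(abs(Q[...,1])<.1)&(Q[...,2]>.05)&(Q[...,2]<.2); p=Q[m]
print('flap slope',np.polyfit(p[:,0],p[:,2],1),p[:,2].min())
P0,_=cloud('s0');Q0=toH(P0.reshape(-1,3)).reshape(P0.shape)
for X in(Q0,Q):
  c=X[(X[...,1]>0)&(X[...,1]<.112)&(X[...,0]>-.14)&(X[...,0]<0)&(X[...,2]>.19)&(X[...,2]<.215)]; print(len(c),c.min(0),c.max(0))
E
```

```text
clock: 12.65
tcp_pos: [0.5382, 0.0423, 0.228]
orientation: [0.001, 1.0, 0.02, -0.001]
wrist_force: [1.2, 0.9, -0.1]
finger_gap: -0.0002
clock: 13.45
tcp_pos: [0.4885, -0.2412, 0.238]
orientation: [0.0, 1.0, 0.02, -0.001]
wrist_force: [0.1, -0.4, 0.4]
finger_gap: -0.0001
flap slope [0.00037016 0.15752449] 0.15176742195915272
220 [-0.08145372  0.03800616  0.19002211] [-0.03283463  0.08872247  0.20417461]
217 [-0.08126019  0.0385289   0.19003298] [-0.03242553  0.08807765  0.20312596]
```

View pics/c6.png

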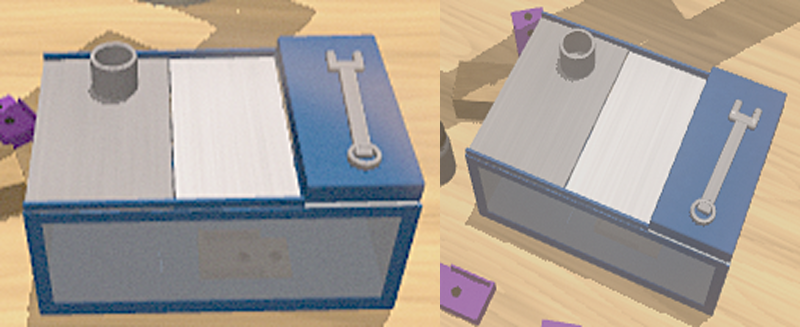

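The flap is level and the bracket lies inside, seen through the window at (245,255). One last check of the bystanders and that nothing is moving, then I hand in.

```bash
python3 - <<'E'
from h import *
a0,b0=cv2.imread('pics/s0.png'),cv2.imread('pics/d0.png'); b6=cv2.imread('pics/d6.png')
b7=snap('side','d7')
f=lambda x,y,r:np.abs(x[r].astype(int)-y[r]).mean()
for n,r in(('canister',np.s_[210:258,150:185]),('carton',np.s_[185:218,162:202]),('spanner',np.s_[138:196,330:362])): print(n,f(b0,b7,r))
print('window d6-d7',f(b6,b7,np.s_[215:255,212:365]))
print(env.get_state()['tcp_pos'],env.hand_in())
E
```

```text
canister 10.939285714285715
carton 23.933333333333334
spanner 3.285021551724138
window d6-d7 3.21917211328976
the job is handed in; nothing more can be done
[ 0.48990385 -0.24191364  0.23721544] None
```

```bash
python3 - <<'E'
from h import *
for f in('d0','d7'):
    P,ok=cloud(f)
    for n,r,lo in(('canister',np.s_[205:260,145:190],.09),('carton',np.s_[180:222,160:203],.044)):
        p=P[r][(P[r][...,2]>lo)&(P[r][...,2]<lo+.02)]; print(f,n,len(p),p.mean(0))
E
```

```text
d0 canister 333 [ 0.68065554 -0.22770725  0.09970354]
d0 carton 674 [ 0.54460472 -0.21995974  0.05050189]
d7 canister 333 [ 0.68048277 -0.2277644   0.09967378]
d7 carton 674 [ 0.54472235 -0.22019629  0.05044077]
```

The steel bracket is in the returns box with the flap shut, and I handed the job in at about 13.6 s of the 42 s allowed; no verdict is reported.

**What I did:** I gripped the bracket by its upstand, slid and straightened it onto the flap, and let go. I then pressed the flap beside it with closed fingers, at about 9 to 14 N. The bracket slid in but first came to rest leaning on the flap's free edge. Pressing 6 mm deeper did not free it; slowly raising the flap tipped it off.

**Last checks:**
- **Bracket:** it lies on the box floor, seen through the side window. That part of the picture did not change between the last two side pictures, apart from image noise. I did not measure its final pose through the glass.
- **Flap:** level, with a fitted slope of 0.0004 rad.
- **Coupling:** upright and within 1 mm of its start.
- **Carton and canister:** a brightness comparison showed differences, probably the arm's shadow. I only resolved this after handing in, from the saved depth pictures, which put both within 0.3 mm of their start.
- **Spanner:** its picture is unchanged.
- **Arm:** parked clear, with the tips 0.24 m above the bench and the wrist force near zero.

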